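Index and seat a speedometer bezel

ROBOT

A 7-joint arm with a two-finger parallel gripper is mounted at the origin on the work surface. World frame = base frame: x ahead of the robot, y to its left, z up, the work surface at z = 0. Lengths are in m, angles in rad, forces in N, time in s.
With the tool pointing down it reaches from about 0.4 to 0.875 m from the base axis. Payload 19.3 kg.
Tool frame: the origin (TCP) lies on the mounting face of the last link; the fingertips stand 173 mm ahead of it and the grasp point (between the pads) lies 155 mm ahead of it (bot.grip_point_offset is the distance from the TCP to the grasp point, in m); z points along the fingers, y is the line along which they close (so a half turn about z gives the same grasp; the last joint's range is limited). The gripper opens to 85 mm and grips with 20 to 120 N. Pads are 22 mm wide; open, the fingers measure 114 mm over their backs; the gripper's body (76 mm by 85 mm) begins 54 mm behind the grasp point. The pads swing forward as they close: fully open they stand 13 mm farther back than shut.
Start: joints at [-1.256, 0.521, -0.036, 1.599, 0.021, 1.021, -0.113], TCP at [0.235, 0.579, 0.405] pointing down, gripper open.
Joint ranges: [-2.91, 2.91], [-0.3, 2.13], [-1.5, 1.42], [0.17, 2.43], [-1.26, 4.41], [0.16, 1.93], [-2.52, 2.52]. Speed limits (rad/s): [1.89, 1.89, 2.39, 2.39, 3.01, 3.01, 3.01].

INTERFACE

Orientations are given as [roll, pitch, yaw] about the fixed x, y, z axes, in that order (R = Rz(yaw) Ry(pitch) Rx(roll)).
In Python, from workcell import bot gives the robot as it stands.
- The arm moves only by the tool arm_command, never from a script. Its argument "deltas" is a list of rows, each a list of 3 entries, a list of its own where there are three numbers: the shift along the tool's x, y, z in cm, then the turn, a rotation vector about the tool's x, y, z in rad, then the finger opening in cm, from 0 to 8.54. In form: [[[tx, ty, tz], [rx, ry, rz], claw], ...]. A call has 1 to 20 rows; each row shifts and turns the commanded pose from where the row before left it, along the tool's axes as they then stand; what a row does not reach is not made up. A row lasts 1/10 s, in which the tool goes at most 50 mm and 8.59 degrees, less where a joint would pass 70% of its speed; a pose out of reach is approached as far as the arm can. A call with a gripper value outside its range is refused whole. The fingers move at their own pace and stop on an object; "newtons" is the grip in N (left out, the last holds). Time passes only in rows, so rows that do not move let the fingers close. It gives the time, the measured TCP pose, the force, the opening and the grip force at its end, in the units of the state.
- bot.observe(): the state, without advancing time (a new reading comes with each control period).
- bot.grab_frame(name): name is "scene" or "side" or "wrist"; returns a dict with "frame" (400x640x3 uint8, red, green, blue), "K" (3x3 intrinsics, pixels), "k1" (the pictures are not rectified: a ray, as slopes to the right and down, at radius r is drawn at 1 + k1 r^2 times it, then the intrinsics apply), "rvec" (rotation vector, rad) and "tvec" (3), from world to camera coordinates, as OpenCV has them; the wrist camera has in their place "T_tool_cam" (4x4, takes a point from camera to tool coordinates, whose origin is the TCP and whose axes are the flange's). Camera axes: x right, y down, z forward; pixel columns grow to the right and rows downward; lengths in m; the calibration is good to about 2 mm. A picture is of the moment at which its call begins: read the wrist's pose just before it. There is no depth.
- bot.job_done(): hands the job in; it is judged then, once.
Trained networks look in a picture, given as the dict that the camera call returned (one of the last four; its "shot" number tells which), for a name from the list of things; names that differ only in an ending like _2 or _b are one class to them, and where a whole thing is asked for, a point or a joint stands for the part that bears it (a point fixed in the world has none). Each returns a list of dicts, best first, with "p" (0 to 1); they miss things now and then, are a little off and sometimes report something else, mostly with a low value. They report only what shows in the picture. A call takes as long as a camera call. They do not tell look-alikes from the thing itself.
- bot.find_in(name, picture): "rect" ([left, top, width, height] in pixels, round what is visible of it).
- bot.mark_of(name, picture): "at" ([column, row] in pixels: a listed point, or the origin of a listed thing).
The state is a dict: "clock": time; "qpos": joint angles; "qd": joint speeds; "joint_efforts": joint torques, N m; "position": TCP position; "tool_rot": TCP orientation; "force": force on the tool from outside, world axes, zero at the start; "moment": the same for the moment, N m; "grip_width": finger opening in m; "finger_force": force on a finger pad.
Only numpy, scipy, OpenCV 4.12 (cv2) and the standard library are available. Lean on these libraries where they do the work, as an engineer would, in place of code of your own. Each camera call takes 0.05 s, during which the arm holds its last target. There are 200 camera calls.

TASK

The black ring-shaped bezel sits raised on its speedometer cup with its notch turned away from the locating pin. With a fingertip against its ribs, push the bezel round until the notch stands over the pin, then press it down until it is fully seated, and take the hand away. Never lift the bezel, and leave the other things on the bench where they lie.

Things in the scene. Friction and masses are not known exactly. Their poses are not given: they have to be found in the camera images.
- cup: the speedometer cup, fixed to the bench on a round plywood jig 144 mm across and 12 mm high; steel-dark cup 94 mm across under a thin bright flange 122 mm across whose top is 45 mm above the bench; inside the bezel is a pale dial 77 mm across, 54.5 mm above the bench. Origin: on the cup's upright axis at bench height, z up; +x points outward to the locating pin. The bezel turns about this axis
- pin (a point): top of the locating pin: a steel round-topped radial key, 6 mm wide, from 48 to 77 mm out from the cup's axis, top 9 mm above the flange (54 mm above the bench), on a lug that sticks out from the flange at one place, so that its outer end shows beyond the bezel. The point lies on its top, 53 mm from the cup's axis
- notch (a point): the bezel's notch: the one gap cut through the outer rim of the ring, from 46.5 mm radius outward, 12 mm wide inside and 15 mm at the edge. The point lies mid-notch, 53 mm from the cup's axis, at the height of the ring's upper face. It turns with the bezel. The pin fits in with about 3 mm play to each side; round pin top helps it in
- bezel_top (a point): centre of the black plastic bezel, on the cup's axis at the height of the ring's upper face: 68.5 mm above the bench when raised, 59 mm when seated. Ring 116 mm outer and 79 mm inner diameter, 14 mm thick. The bezel turns either way without end (drag about 0.1 N m, some 2 N at a rib) and stays where it is left
- rib (a point): centre of one of the bezel's four alike upright ribs, 6 mm above the ring's upper face. Each rib is 12 mm high above that face, 8 mm thick and 16 mm long radially, centred 49.5 mm from the axis; this one stands 45 degrees anticlockwise (from above) from the notch, the others at 135, 225 and 315
- seat (a joint): how far the bezel has been pressed down: 0 raised (as found), 0.0095 m fully seated on the flange, negative if lifted. A rubber seal holds it: sliding takes about 10 N and it stays where it is left. Off the notch, the pin stops it after 1 to 2 mm
- gauge: bystander: loose glass-domed pressure gauge, dark case 96 mm across, 43 mm high, brass stem at its side; origin under its centre. No notch, no ribs
- spanner: bystander: loose steel adjustable spanner, 220 mm long, 12 mm thick; origin near its middle, on the underside
- shoe_a: bystander: loose curved steel brake shoe, about 100 mm long, 26 mm high; origin under its middle
- shoe_b: bystander: the other brake shoe, alike
- tin: bystander: loose closed metal tin, 68 mm across, 60 mm high; origin under its centre
- driver: bystander: loose screwdriver, 200 mm long
- partsbox: bystander: yellow plastic parts box with hinged lid, fixed, 110 x 150 x 55 mm high, origin under its centre
Things that resemble listed ones, but are neither listed nor needed, are in the scene too. What is shaped like the cup but green is not meant.

How it is judged:
On the way, in this order (a step that is already met when the one before it is completed fails the run):
1. the bezel, still raised, is turned until its notch stands over the pin (horizontal distance between notch and pin below 0.008 m and value of joint seat below 0.005 m).
2. the bezel is pressed down onto the flange with the pin in its notch (value of joint seat above 0.008 m and horizontal distance between notch and pin below 0.006 m), for 0.1 s.
At the end, for the whole second after the job is handed in: the bezel is down by at least 8 of its 9.5 mm, its notch within 6 mm of the pin (level distance between the two points), at rest, and gauge, spanner, brake shoes, tin and screwdriver lie within 30 mm of where they started (all of step 2 and velocity of joint seat below 0.005 m/s and distance of each of gauge, spanner, shoe_a, shoe_b, tin, driver from where it was at the start of the episode below 0.03 m); the robot touches nothing.
It fails at once if the bezel is lifted by more than 5 mm (value of joint seat below -0.005 m).
It fails at once if a loose bystander is moved by more than 30 mm (distance of any of gauge, spanner, shoe_a, shoe_b, tin, driver from where it was at the start of the episode above 0.03 m).
It also fails if it takes over 58 s, if anything falls off the work surface, if the arm or the gripper's body presses on something with over 40 N, if the wrist force passes 120 N, or if a joint passes its speed limit or range.

## Working session

There is one attempt and no reset: what is moved stays moved. The work goes in short steps, Python scripts to look and compute and a tool call to move; the robot and the scene stay as the last step left them, time stands still between calls to the robot, and variables do not carry over. Pictures are saved under pics/ and viewed, at most 13 in all, crops included, and the job is handed in when it is done.

Besides the shell and the picture viewer there is one more tool, called after "Request:" as name(argument=value, ...) on one line, values as JSON. arm_command: Moves the arm, as the interface text tells. Its arguments: {"type":"object","properties":{"deltas":{"type":"array","items":{"type":"array"}},"newtons":{"type":"number"}},"required":["deltas"]}

```bash
mkdir -p pics; cat > h.py <<'E'
import numpy as np, cv2
from scipy.spatial.transform import Rotation as R
from workcell import bot
def cam(f, st=None):
    if "rvec" in f:
        Rm=cv2.Rodrigues(np.array(f["rvec"],float))[0]; t=np.array(f["tvec"],float).ravel()
        return Rm.T, -Rm.T@t      # cam->world rot, centre
    T=np.array(f["T_tool_cam"]); Rt=R.from_euler('xyz',st["tool_rot"]).as_matrix()
    return Rt@T[:3,:3], Rt@T[:3,3]+np.array(st["position"])
def D(f): return np.array([f["k1"],0,0,0,0],float)
def ray(f,px,z,st=None):
    Rc,c=cam(f,st); u=cv2.undistortPoints(np.array([[px]],float),np.array(f["K"],float),D(f)).ravel()
    d=Rc@np.array([u[0],u[1],1]); return c+d*(z-c[2])/d[2]
def proj(f,P,st=None):
    Rc,c=cam(f,st); p=(np.atleast_2d(P)-c)@Rc
    return cv2.projectPoints(p,np.zeros(3),np.zeros(3),np.array(f["K"],float),D(f))[0].reshape(-1,2)
def save(f,n): cv2.imwrite("pics/"+n,cv2.cvtColor(f["frame"],cv2.COLOR_RGB2BGR))
E
python3 - <<'E'
from h import *
np.set_printoptions(precision=4,suppress=True)
s=bot.observe(); print(s["clock"],s["position"],s["tool_rot"],s["qpos"])
for n in ("scene","side","wrist"):
    st=bot.observe(); f=bot.grab_frame(n); save(f,n+"0.png"); print(n,cam(f,st)[1])
    for k,z in (("bezel_top",.0685),("notch",.0685),("rib",.0745),("pin",.054),("cup",0)):
        for d in bot.mark_of(k,f)[:5]: print(k,round(d["p"],2),np.round(d["at"],1),ray(f,d["at"],z,st))
E
```

```text
0.0 [0.2346 0.5791 0.4041] [-3.1405  0.0001  2.7567] [-1.2562  0.522  -0.0363  1.6     0.0212  1.0211 -0.1128]
scene [ 1.5397 -0.0803  0.9453]
bezel_top 0.88 [405.8 188.6] [0.5111 0.2728 0.0685]
bezel_top 0.84 [372.1 155.8] [0.3096 0.1937 0.0685]
bezel_top 0.67 [423.1 147.2] [0.2735 0.3987 0.0685]
notch 0.84 [395.9 177.7] [0.4491 0.2527 0.0685]
notch 0.68 [383.6 147.2] [0.2576 0.2477 0.0685]
notch 0.56 [434.3 150.4] [0.2991 0.4352 0.0685]
rib 0.8 [378.2 147.3] [0.2649 0.2249 0.0745]
rib 0.78 [425.9 147.8] [0.2872 0.4049 0.0745]
rib 0.63 [392.6 188.5] [0.513  0.2265 0.0745]
pin 0.91 [438.2 148.3] [0.2661 0.4631 0.054 ]
pin 0.85 [422.7 189.8] [0.5064 0.3346 0.054 ]
pin 0.74 [381.2 154.4] [0.2838 0.2343 0.054 ]
cup 0.83 [367.1 171. ] [0.3114 0.1782 0.    ]
cup 0.72 [399.6 204.7] [0.5145 0.2581 0.    ]
cup 0.62 [418.8 162.3] [0.2767 0.3902 0.    ]
side [ 0.2392 -0.8009  0.851 ]
bezel_top 0.83 [279.8 147.6] [0.5209 0.2913 0.0685]
bezel_top 0.82 [196.1 147.5] [0.284  0.3867 0.0685]
bezel_top 0.75 [215.  185.1] [0.3042 0.1868 0.0685]
notch 0.93 [270.2 159.3] [0.4776 0.2449 0.0685]
notch 0.7
[... 202 characters left out ...]
2934 0.4335 0.054 ]
pin 0.7 [203.  179.5] [0.2782 0.2423 0.054 ]
pin 0.59 [269.7 145.2] [0.5009 0.3354 0.054 ]
cup 0.96 [278.9 171.4] [0.506  0.2668 0.    ]
cup 0.66 [216.9 200.3] [0.302  0.2035 0.    ]
cup 0.6 [204.5 166.3] [0.2965 0.3772 0.    ]
wrist [0.1647 0.6084 0.3731]
bezel_top 0.57 [ 38.  349.4] [0.2997 0.2012 0.0685]
notch 0.65 [ 62.9 322.3] [0.2791 0.2495 0.0685]
notch 0.58 [220.1 276.7] [0.2945 0.4415 0.0685]
rib 0.91 [189.4 255.4] [0.257  0.4266 0.0745]
rib 0.84 [ 24.9 317.8] [0.2559 0.2221 0.0745]
pin 0.78 [ 72.1 315.3] [0.2804 0.248  0.054 ]
pin 0.76 [225.8 263.7] [0.2882 0.4472 0.054 ]
cup 0.69 [ 78.6 310.7] [0.2971 0.1995 0.    ]
cup 0.67 [202.  261.6] [0.2944 0.3922 0.    ]
```

```bash
python3 - <<'E'
import cv2,numpy as np
a=cv2.imread("pics/scene0.png")[90:290,250:517];b=cv2.imread("pics/side0.png")[90:290,120:387]
cv2.imwrite("pics/c1.png",np.hstack([cv2.resize(x,(400,300),interpolation=3) for x in (a,b)]))
E
```

```text
(no output)
```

View pics/c1.png

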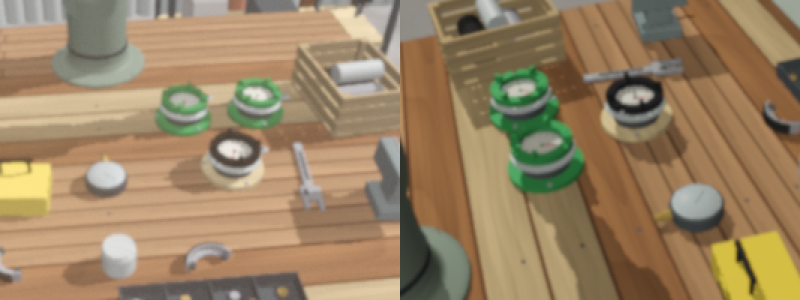

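View pics/wrist0.png

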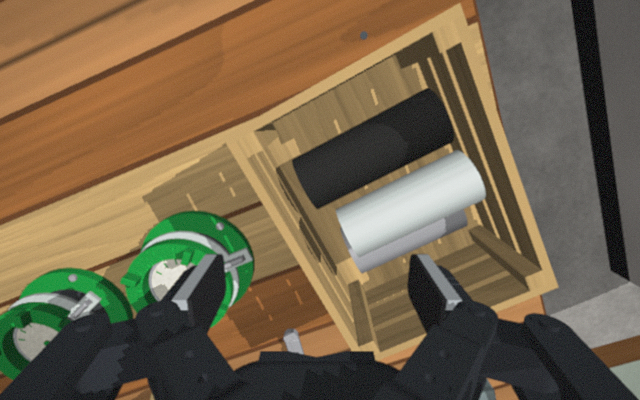

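View pics/scene0.png

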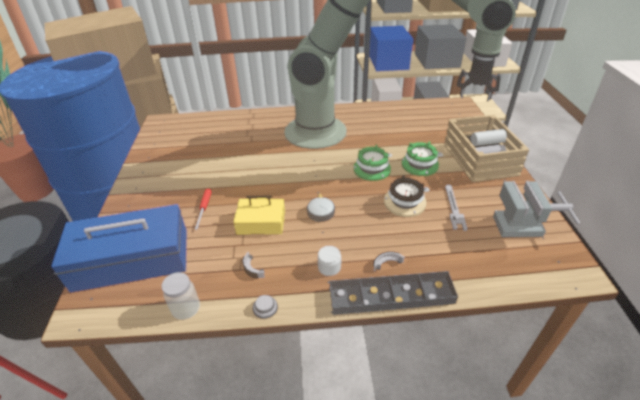

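The target is the black bezel on the plywood jig, at about (406,189) in the scene view and (280,148) in the side view. The two green cups are decoys. I'll move the wrist camera over the black one.

Request:
arm_command(deltas=[[[-3.75,-1.5,0],[0,0,0],8.5],[[-3.75,-1.5,0],[0,0,0],8.5],[[-3.75,-1.5,0],[0,0,0],8.5],[[-3.75,-1.5,0],[0,0,0],8.5],[[-3.75,-1.5,0],[0,0,0],8.5],[[-3.75,-1.5,0],[0,0,0],8.5],[[-3.75,-1.5,0],[0,0,0],8.5],[[-3.75,-1.5,0],[0,0,0],8.5],[[-3.75,-1.5,0],[0,0,0],8.5],[[-3.75,-1.5,0],[0,0,0],8.5],[[-3.75,-1.5,0],[0,0,0],8.5],[[-3.75,-1.5,0],[0,0,0],8.5],[[0,0,0],[0,0,0],8.5],[[0,0,0],[0,0,0],8.5]])

```text
clock: 2.3
position: [0.5845, 0.2428, 0.4044]
tool_rot: [-3.141, -0.0, 2.755]
force: [-0.9, 0.8, 0.3]
grip_width: 0.0851
finger_force: 0.0
```

```bash
cat > look.py <<'E'
import sys; from h import *
np.set_printoptions(precision=4,suppress=True)
z=float(sys.argv[2]) if len(sys.argv)>2 else .0685
st=bot.observe(); f=bot.grab_frame("wrist"); save(f,sys.argv[1]); print(st["clock"],st["position"],st["tool_rot"],st["qpos"],st["force"],cam(f,st)[1])
for k,h in (("bezel_top",z),("notch",z),("rib",z+.006),("pin",.054),("cup",0)):
    for d in bot.mark_of(k,f)[:5]: print(k,round(d["p"],2),np.round(d["at"],1),ray(f,d["at"],h,st))
E
python3 look.py w1.png
```

```text
2.3 [0.5845 0.2428 0.4044] [-3.1413 -0.0003  2.7551] [-0.5192  0.5354  0.0479  1.5805 -0.0286  1.0267  0.7211] [-0.8676  0.7906  0.2531] [0.5146 0.272  0.3728]
notch 0.65 [263.5  65.4] [0.4671 0.2402 0.0685]
rib 0.75 [270.6 111.5] [0.5058 0.2303 0.0745]
pin 0.84 [368.1  60.1] [0.4976 0.3313 0.054 ]
cup 0.59 [318.7  90.7] [0.5035 0.2794 0.    ]
```

View pics/w1.png

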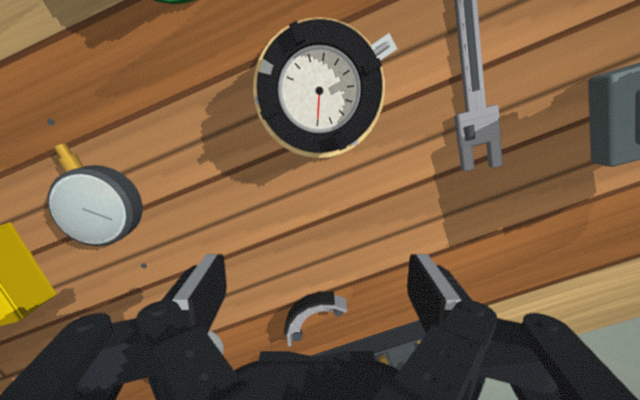

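The wrist view shows the dial hub at (319,90), the notch at (265,68) left of it, and the pin lug at (385,46).

```bash
python3 - <<'E'
from h import *
np.set_printoptions(precision=4,suppress=True)
st=bot.observe(); f=bot.grab_frame("wrist"); g=f["frame"]
gray=cv2.cvtColor(g,cv2.COLOR_RGB2GRAY)
c=ray(f,(319.5,90),.0545,st); print("hub",c)
# dark ring outer: project circle checks; refine centre by matching dark annulus
hsv=cv2.cvtColor(g,cv2.COLOR_RGB2HSV); V=hsv[...,2].astype(float)
th=np.linspace(0,2*np.pi,180,endpoint=False)
def s(c,r,z): 
    p=proj(f,np.c_[c[0]+r*np.cos(th),c[1]+r*np.sin(th),0*th+z],st).astype(np.float32); return cv2.remap(V.astype(np.float32),p[:,0].copy(),p[:,1].copy(),1).ravel()
best=max((( s((c[0]+dx,c[1]+dy),.037,.0545).mean()-s((c[0]+dx,c[1]+dy),.042,.0685).mean()-s((c[0]+dx,c[1]+dy),.0555,.0685).mean()),dx,dy) for dx in np.arange(-.006,.0061,.001) for dy in np.arange(-.006,.0061,.001))
print(best); c=c+[best[1],best[2],0]
a=lambda p:np.degrees(np.arctan2(p[1]-c[1],p[0]-c[0]))
print("c",c,"notch",a(ray(f,(265,68),.0685,st)),"pin",a(ray(f,(385,46),.054,st)),np.hypot(*(ray(f,(385,46),.054,st)-c)[:2]))
im=g[0:180,220:420].copy()
im=cv2.resize(im,(800,720),interpolation=2)
p=lambda P:tuple(int(v) for v in (proj(f,P,st)[0]-[220,0])*4)
for k in range(24):
    t=np.radians(15*k)
    for r,z,col in((.058,.0685,(255,0,0)),(.0395,.0685,(0,255,0)),(.0495,.0745,(0,0,255) )): cv2.circle(im,p([c[0]+r*np.cos(t),c[1]+r*np.sin(t),z]),3,col if k else (255,255,0),-1)
cv2.imwrite("pics/c2.png",cv2.cvtColor(cv2.resize(im,(640,576)),cv2.COLOR_RGB2BGR))
E
```

```text
hub [0.5039 0.2808 0.0545]
(np.float32(72.24617), np.float64(0.001), np.float64(-0.001))
c [0.5049 0.2798 0.0545] notch -133.6910544355664 pin 100.94076384981786 0.07274834950394216
```

View pics/c2.png

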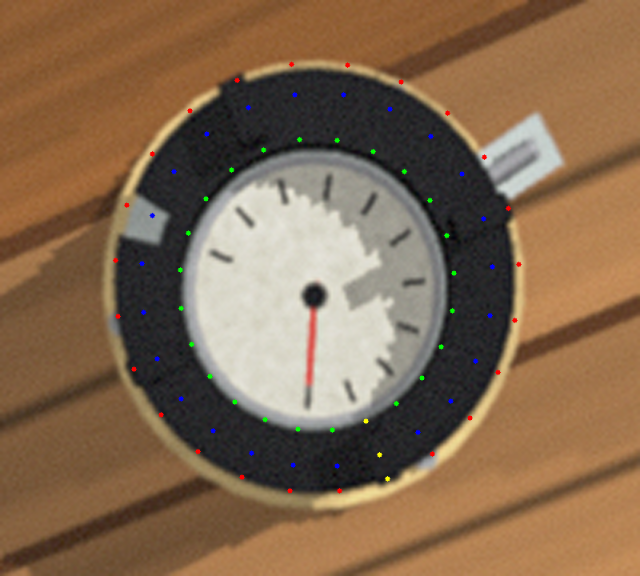

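Request:
arm_command(deltas=[[[2.2,0.1,0],[0,0,0],8.54],[[2.2,0.1,0],[0,0,0],8.54],[[2.2,0.1,0],[0,0,0],8.54],[[2.16,0.13,0],[0,0,0],8.54],[[0,0,1],[0,0,-0.12],8.54],[[0,0,1],[0,0,-0.12],8.54],[[0,0,1],[0,0,-0.12],8.54],[[0,0,1],[0,0,-0.12],8.54],[[0,0,1],[0,0,-0.12],8.54],[[0,0,1],[0,0,-0.12],8.54],[[0,0,1],[0,0,-0.12],8.54],[[0,0,1],[0,0,-0.12],8.54],[[0,0,1],[0,0,-0.12],8.54],[[0,0,1],[0,0,-0.12],8.54],[[0,0,3],[0,0,0],8.54],[[0,0,0],[0,0,0],8.54],[[0,0,0],[0,0,0],8.54]])

```text
clock: 4.35
position: [0.5045, 0.2806, 0.275]
tool_rot: [3.141, -0.001, -2.327]
force: [-0.2, -0.2, 0.0]
grip_width: 0.085
finger_force: 0.0
```

```bash
python3 - <<'E'
from h import *
np.set_printoptions(precision=4,suppress=True)
st=bot.observe(); f=bot.grab_frame("wrist"); save(f,"w2.png"); print(f["K"],f["k1"],f["T_tool_cam"],st["position"],st["tool_rot"],st["qpos"],st["force"])
f=bot.grab_frame("side"); save(f,"s2.png")
a=cv2.imread("pics/w2.png"); b=cv2.resize(cv2.imread("pics/s2.png")[60:220,200:360],(400,400),interpolation=2)
cv2.imwrite("pics/c3.png",np.hstack([cv2.resize(a,(400,250)),b[75:325]]))
E
```

```text
[[312.4895   0.     316.3789]
 [  0.     312.4895 198.9554]
 [  0.       0.       1.    ]] 0.01617684351136399 [[-0.0005 -0.9557 -0.2944  0.0747]
 [ 1.     -0.0006  0.0005  0.0009]
 [-0.0007 -0.2944  0.9557  0.0316]
 [ 0.      0.      0.      1.    ]] [0.5045 0.2806 0.275 ] [ 3.1414 -0.0007 -2.3266] [-0.4373  0.6222 -0.2446  1.824   0.2151  0.7219  1.5858] [-0.1859 -0.1667  0.0254]
```

View pics/c3.png

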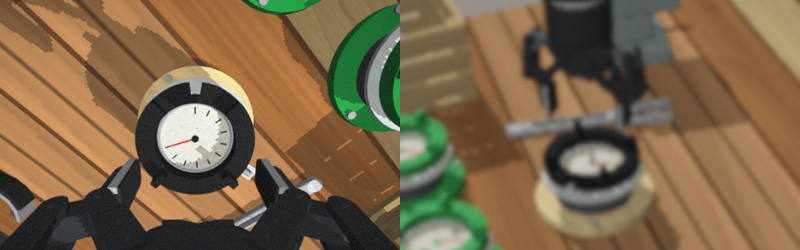

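The view shows the notch straight up at (195,88) of the half-scale panel. The ribs are diagonal, so the open fingers will come down midway between them. With the fingers open, the tips sit about 160 mm ahead of the TCP.

Request:
arm_command(deltas=[[[0,0,1.2],[0,0,0],8.54],[[0,0,1.2],[0,0,0],8.54],[[0,0,0.8],[0,0,0],8.54],[[0,0,0.5],[0,0,0],8.54],[[0,0,0.3],[0,0,0],8.54],[[0,0,0.1],[0,0,0],8.54],[[0,0,0],[0,0,0],8.54],[[0,0,0],[0,0,0],8.54]])

```text
clock: 5.25
position: [0.5046, 0.2804, 0.234]
tool_rot: [-3.142, 0.0, -2.327]
force: [-0.4, -0.2, 0.0]
grip_width: 0.0856
finger_force: 0.0
```

Request:
arm_command(deltas=[[[0,0,0],[0,0,0.08],8.54],[[0,0,0],[0,0,0.08],8.54],[[0,0,0],[0,0,0.08],8.54],[[0,0,0],[0,0,0.08],8.54],[[0,0,0],[0,0,0.08],8.54],[[0,0,0],[0,0,0.08],8.54],[[0,0,0],[0,0,0.08],8.54],[[0,0,0],[0,0,0.08],8.54],[[0,0,0],[0,0,0.08],8.54],[[0,0,0],[0,0,0.08],8.54],[[0,0,0],[0,0,0.08],8.54],[[0,0,0],[0,0,0.08],8.54],[[0,0,0],[0,0,0],8.54]])

```text
clock: 6.55
position: [0.5048, 0.2806, 0.2341]
tool_rot: [3.141, 0.001, 2.996]
force: [1.5, 0.7, 0.9]
grip_width: 0.0853
finger_force: 0.8
```

```bash
python3 - <<'E'
from h import *
np.set_printoptions(precision=3,suppress=True)
st=bot.observe(); print(st["position"],st["tool_rot"],st["qpos"],st["force"],st["moment"])
c=np.array([.5049,.2798])
f=bot.grab_frame("wrist"); save(f,"w3.png")
for n in("notch","pin"):
  for d in bot.mark_of(n,f)[:3]:
    p=ray(f,d["at"],.0685 if n=="notch" else .054,st); print(n,d["p"],d["at"],p,np.degrees(np.arctan2(*(p[:2]-c)[::-1])))
E
```

```text
[0.505 0.281 0.234] [3.141 0.001 2.996] [-0.63   0.679  0.029  1.852 -0.031  0.61   0.842] [1.501 0.695 0.919] [ 0.218 -0.363  0.018]
notch 0.9 [260.4, 166.2] [0.453 0.265 0.069] -163.92745117823304
notch 0.63 [408.2, 222.0] [0.488 0.327 0.069] 109.69162758641306
pin 0.64 [409.6, 222.4] [0.495 0.331 0.054] 101.22421347520145
```

View pics/w3.png

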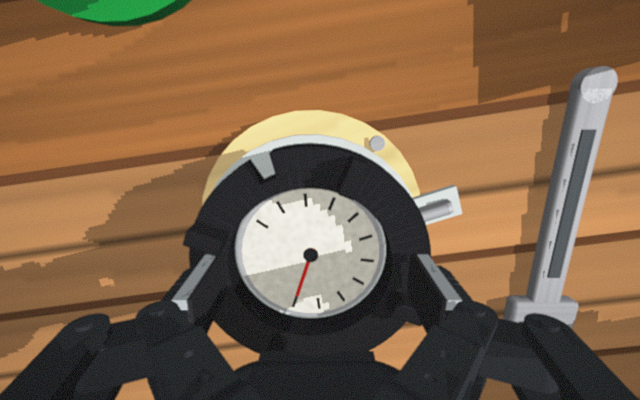

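The bezel is turning: the notch at (262,165) is now at 196° and the pin at (440,208) is at 101°. About 95° remain.

Request:
arm_command(deltas=[[[0,0,0],[0,0,0.08],8.54],[[0,0,0],[0,0,0.08],8.54],[[0,0,0],[0,0,0.08],8.54],[[0,0,0],[0,0,0.08],8.54],[[0,0,0],[0,0,0.08],8.54],[[0,0,0],[0,0,0.08],8.54],[[0,0,0],[0,0,0.08],8.54],[[0,0,0],[0,0,0.08],8.54],[[0,0,0],[0,0,0.08],8.54],[[0,0,0],[0,0,0.08],8.54],[[0,0,0],[0,0,0.08],8.54],[[0,0,0],[0,0,0.08],8.54],[[0,0,0],[0,0,0.08],8.54],[[0,0,0],[0,0,0.08],8.54],[[0,0,0],[0,0,0.08],8.54],[[0,0,0],[0,0,0.08],8.54],[[0,0,0],[0,0,0.08],8.54],[[0,0,0],[0,0,0.08],8.54],[[0,0,0],[0,0,0.08],8.54],[[0,0,0],[0,0,0],8.54]])

```text
clock: 8.7
position: [0.5044, 0.2801, 0.2335]
tool_rot: [-3.141, 0.001, 1.477]
force: [0.4, -1.2, 0.1]
grip_width: 0.0856
finger_force: 0.5
```

```bash
cat > al.py <<'E'
import sys
from h import *
np.set_printoptions(precision=3,suppress=True)
st=bot.observe(); print(st["position"],st["tool_rot"],st["qpos"],st["force"],st["moment"])
c=np.array([.5049,.2798])
for cn in ("wrist","scene","side"):
 f=bot.grab_frame(cn); save(f,cn+sys.argv[1]+".png")
 for n in("notch","pin"):
  for d in bot.mark_of(n,f)[:3]:
    p=ray(f,d["at"],float(sys.argv[2]) if n=="notch" else .054,st)
    if np.hypot(*(p[:2]-c))<.09: print(cn,n,round(d["p"],2),np.round(d["at"]),p,np.degrees(np.arctan2(*(p[:2]-c)[::-1])))
E
python3 al.py 4 .0685
```

```text
[0.504 0.28  0.233] [-3.141  0.001  1.477] [-0.906  0.734  0.432  1.868 -0.484  0.646 -0.272] [ 0.438 -1.19   0.077] [-0.224 -0.022 -0.012]
wrist notch 0.71 [272. 173.] [0.489 0.329 0.069] 108.04513445381329
wrist pin 0.95 [290. 163.] [0.495 0.33  0.054] 100.742497085301
scene notch 0.81 [422. 181.] [0.476 0.34  0.069] 116.0696863104689
scene pin 0.88 [422. 188.] [0.497 0.334 0.054] 98.61327102147511
side notch 0.69 [268. 144.] [0.494 0.32  0.069] 105.63633337500742
side pin 0.88 [270. 145.] [0.502 0.338 0.054] 93.22977767097315
```

View pics/wrist4.png

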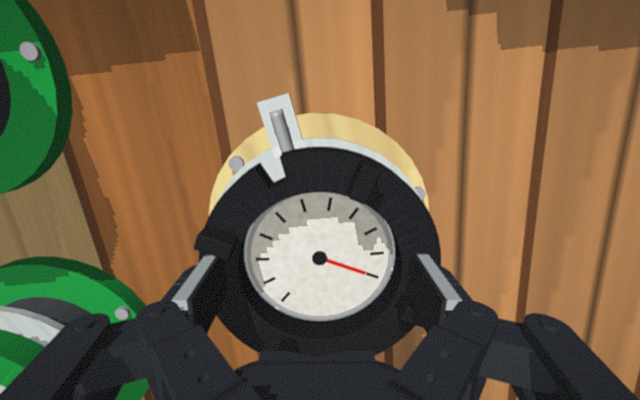

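The pin at (278,130) now sits slightly right of the notch at (272,173). About 7.5° remain.

Request:
arm_command(deltas=[[[0,0,0],[0,0,0.05],8.54],[[0,0,0],[0,0,0.05],8.54],[[0,0,0],[0,0,0.03],8.54],[[0,0,0],[0,0,0],8.54],[[0,0,0],[0,0,0],8.54]])

```text
clock: 9.65
position: [0.5046, 0.2805, 0.2337]
tool_rot: [3.142, 0.0, 1.348]
force: [0.6, -2.2, -0.3]
grip_width: 0.0851
finger_force: 0.8
```

```bash
python3 al.py 5 .0685; python3 -c "
import cv2
a=cv2.imread('pics/wrist5.png')[80:330,180:460];cv2.imwrite('pics/c5.png',cv2.resize(a,(672,600),interpolation=2))"
```

```text
[0.505 0.28  0.234] [3.142 0.    1.348] [-0.928  0.742  0.465  1.868 -0.522  0.654 -0.368] [ 0.641 -2.203 -0.348] [-0.452 -0.036  0.055]
wrist notch 0.79 [271. 169.] [0.496 0.332 0.069] 100.15753294671974
wrist pin 0.72 [276. 166.] [0.495 0.331 0.054] 100.77378882081105
scene pin 0.71 [423. 189.] [0.501 0.337 0.054] 94.16036616958733
side notch 0.87 [269. 141.] [0.501 0.336 0.069] 94.08037681071481
side pin 0.89 [269. 147.] [0.497 0.325 0.054] 100.39998957159716
```

View pics/c5.png

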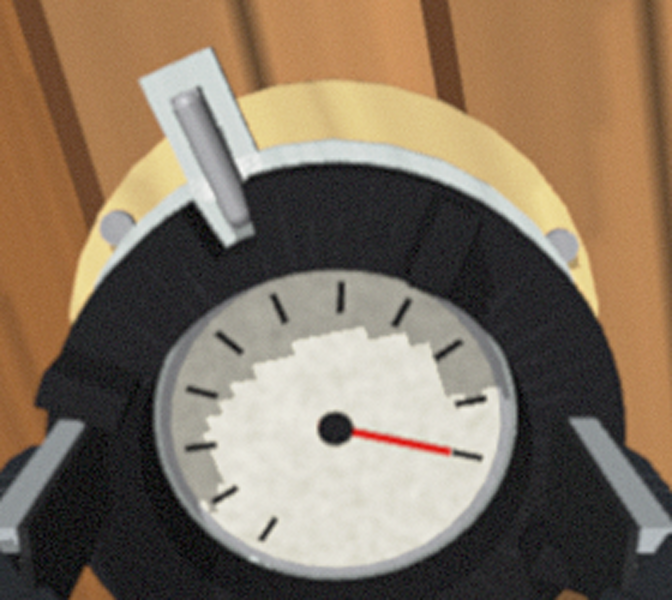

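The notch is over the pin, so I'll press down.

Request:
arm_command(deltas=[[[0,0,0.2],[0,0,0],8.54],[[0,0,0.2],[0,0,0],8.54],[[0,0,0.2],[0,0,0],8.54],[[0,0,0.1],[0,0,0],8.54],[[0,0,0.1],[0,0,0],8.54],[[0,0,0.1],[0,0,0],8.54],[[0,0,0.1],[0,0,0],8.54],[[0,0,0],[0,0,0],8.54]])

```text
clock: 10.9
position: [0.5045, 0.2805, 0.2237]
tool_rot: [-3.141, -0.0, 1.347]
force: [-2.0, -1.9, 5.4]
grip_width: 0.0857
finger_force: 3.3
```

Request:
arm_command(deltas=[[[0,0,0.1],[0,0,0],8.54],[[0,0,0.1],[0,0,0],8.54],[[0,0,0.1],[0,0,0],8.54],[[0,0,0.1],[0,0,0],8.54],[[0,0,0],[0,0,0],8.54]])

```text
clock: 11.4
position: [0.5045, 0.2804, 0.2197]
tool_rot: [-3.141, -0.0, 1.347]
force: [-1.8, -1.9, 4.9]
grip_width: 0.0854
finger_force: 3.3
```

Request:
arm_command(deltas=[[[0,0,0.1],[0,0,0],8.54],[[0,0,0.1],[0,0,0],8.54],[[0,0,0],[0,0,0],8.54]])

```text
clock: 11.7
position: [0.5046, 0.2804, 0.2188]
tool_rot: [-3.141, -0.001, 1.347]
force: [-10.4, -3.5, 29.8]
grip_width: 0.0856
finger_force: 15.5
```

```bash
python3 al.py 6 .059; python3 -c "
import cv2,numpy as np
a=cv2.resize(cv2.imread('pics/wrist6.png')[80:330,180:460],(448,400),interpolation=2)
b=cv2.resize(cv2.imread('pics/side6.png')[100:200,230:318],(352,400),interpolation=2)
cv2.imwrite('pics/c6.png',np.hstack([a,b]))"
```

```text
[0.505 0.28  0.219] [-3.141 -0.001  1.347] [-0.915  0.764  0.447  1.872 -0.537  0.627 -0.357] [-10.359  -3.512  29.811] [-0.838  2.046  0.067]
wrist notch 0.63 [268. 174.] [0.495 0.331 0.059] 101.11933398924167
scene notch 0.96 [424. 187.] [0.496 0.342 0.059] 97.74957204529917
scene pin 0.9 [422. 188.] [0.496 0.336 0.054] 98.59330084749101
side notch 0.61 [268. 146.] [0.494 0.325 0.059] 103.62938725936272
side pin 0.75 [272. 144.] [0.509 0.339 0.054] 85.86088780066493
```

View pics/c6.png

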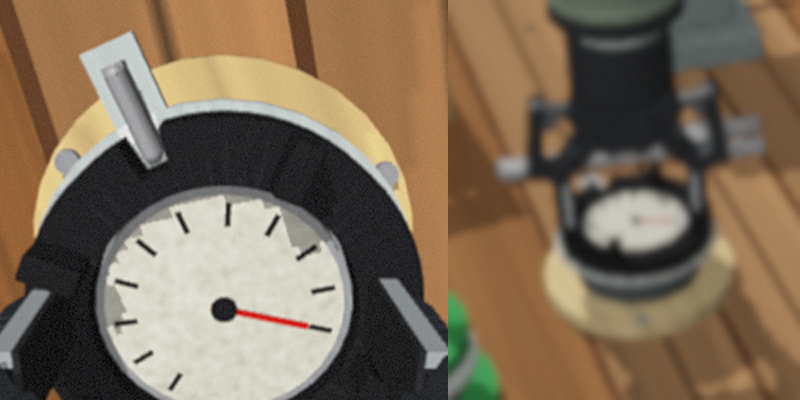

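Request:
arm_command(deltas=[[[0,0,0.1],[0,0,0],8.54],[[0,0,0],[0,0,0],8.54]])

```text
clock: 12.35
position: [0.5047, 0.2803, 0.2186]
tool_rot: [-3.141, -0.002, 1.346]
force: [-14.2, -5.6, 45.5]
grip_width: 0.0854
finger_force: 23.7
```

It has bottomed out on a hard stop. I'll ease off, turn away from the ribs and retreat.

Request:
arm_command(deltas=[[[0,0,-0.15],[0,0,0],8.54],[[0,0,-0.15],[0,0,0],8.54],[[0,0,0],[0,0,-0.06],8.54],[[0,0,0],[0,0,-0.06],8.54],[[0,0,-0.5],[0,0,0],8.54],[[0,0,-1],[0,0,0],8.54],[[0,0,-2],[0,0,0],8.54],[[0,0,-3],[0,0,0],8.54],[[0,0,-3],[0,0,0],8.54],[[0,0,-3],[0,0,0],8.54],[[0,0,0],[0,0,0],8.54],[[0,0,0],[0,0,0],8.54]])

```text
clock: 13.55
position: [0.5045, 0.2806, 0.3455]
tool_rot: [3.141, -0.001, 1.466]
force: [0.5, 0.7, -0.0]
grip_width: 0.0852
finger_force: 0.0
```

```bash
python3 al.py 7 .059; python3 -c "
import cv2,numpy as np
a=cv2.resize(cv2.imread('pics/wrist7.png'),(640,400))[0:300,100:500]
b=cv2.resize(cv2.imread('pics/side7.png')[100:200,220:353],(400,300),interpolation=2)
cv2.imwrite('pics/c7.png',np.hstack([a,b]))"
```

```text
[0.504 0.281 0.346] [ 3.141 -0.001  1.466] [-0.987  0.58   0.547  1.808 -0.387  0.86  -0.362] [ 0.45   0.739 -0.021] [ 0.028  0.014 -0.002]
wrist pin 0.78 [298. 137.] [0.494 0.331 0.054] 102.0301151323424
scene notch 0.58 [425. 185.] [0.49  0.346 0.059] 102.73643324294277
scene pin 0.87 [420. 191.] [0.514 0.322 0.054] 78.325706480158
side notch 0.89 [271. 145.] [0.503 0.326 0.059] 92.9409476384006
side pin 0.69 [271. 146.] [0.503 0.33  0.054] 91.84684065902314
```

View pics/c7.png

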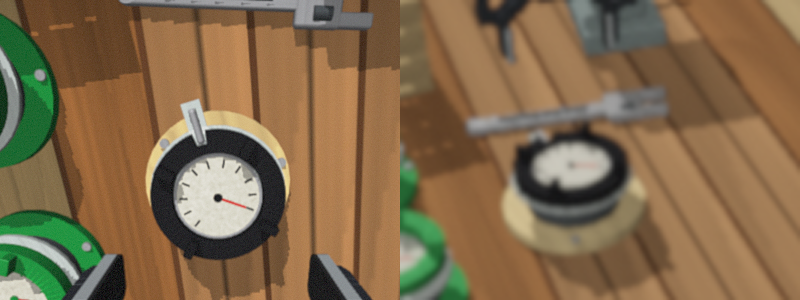

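The bezel is seated with the pin in the notch at (197,125), the hand is clear, and the bystanders in view look undisturbed.

```bash
python3 -c "
from workcell import bot
print(bot.job_done())"
```

```text
the job is handed in; nothing more can be done
None
```

I turned the bezel until its notch stood over the pin, pressed it down to a hard stop, took the hand clear and handed the job in at about 14 s; no verdict came back, and I saw no bystander moved.

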